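Snap the lid of a machine junction box shut, corner by corner

TASK

The lid of the grey junction box on the bench is laid on but not yet snapped shut. With the closed fingertips, press its rim down at the dark round mark in each corner, one corner at a time in any order, until all four corners have clicked home and the lid sits flush all round. Only press: do not lift the lid off, and leave the screwdriver, the spare cable gland and the tape roll where they are.

Things in the scene. Friction and masses are not known exactly. Their poses are not given: they have to be found in the camera images.
- junction_box: Dark grey plastic junction box, 108 x 148 mm outside, with black cable glands on two sides, screwed to a 190 x 250 x 4 mm bare metal mounting plate that is fixed to the bench. Origin: centre of the underside of the mounting plate, on the bench. z is up, x along the box's short side, y along its long side. The box's rim is 66 mm above the bench.
- lid_centre (a point): Centre of the top face of the lid: a thin, slightly flexible light grey rectangle, 116 mm (box x) x 156 mm (box y), top 4 mm thick, with a 13 mm skirt around the box's rim. Laid on loose, its top is about 78 mm above the bench and a 10 mm black band shows under the skirt; snapped shut, its top is at 70 mm and only 2 mm of the band shows.
- corner_a (a point): Centre of the dark round press mark (16 mm across) on top of the lid in its -x +y corner: box x = -42 mm, y = 60 mm, about 78 mm above the bench before its catch clicks, 70 to 71.5 mm once clicked; it rises to 83 mm while the opposite corner alone is down. Pressed here, the catch gives way suddenly at 6 to 16 N and pulls the corner onto the hard rim; 25 N does no harm.
- corner_b (a point): Centre of the dark round press mark (16 mm across) on top of the lid in its -x -y corner: box x = -42 mm, y = -60 mm, about 78 mm above the bench before its catch clicks, 70 to 71.5 mm once clicked; it rises to 83 mm while the opposite corner alone is down. Pressed here, the catch gives way suddenly at 6 to 16 N and pulls the corner onto the hard rim; 25 N does no harm.
- corner_c (a point): Centre of the dark round press mark (16 mm across) on top of the lid in its +x -y corner: box x = 42 mm, y = -60 mm, about 78 mm above the bench before its catch clicks, 70 to 71.5 mm once clicked; it rises to 83 mm while the opposite corner alone is down. Pressed here, the catch gives way suddenly at 6 to 16 N and pulls the corner onto the hard rim; 25 N does no harm.
- corner_d (a point): Centre of the dark round press mark (16 mm across) on top of the lid in its +x +y corner: box x = 42 mm, y = 60 mm, about 78 mm above the bench before its catch clicks, 70 to 71.5 mm once clicked; it rises to 83 mm while the opposite corner alone is down. Pressed here, the catch gives way suddenly at 6 to 16 N and pulls the corner onto the hard rim; 25 N does no harm.
- screwdriver_grip (a point): Bystander: middle of the orange handle of a 190 mm screwdriver lying on the bench beside the box. Must stay where it is.
- spare_gland_centre (a point): Bystander: centre of a loose black and grey cable gland, 32 mm across and 38 mm tall, standing on the bench. Must stay where it is.
- tape_roll_centre (a point): Bystander: centre of a blue roll of tape, 68 mm across and 19 mm high, lying flat on the bench. Must stay where it is.
There are look-alikes about, which are no part of the job. Of the things like the part that bears lid_centre, leave any that is brown or green; of the rest the smaller one is meant.

How it is judged:
By the outcome, as a careful person would: the job done as asked, in the order asked, and still so for the second after the job is handed in, with the robot touching nothing.
It also fails if it takes over 46 s, if anything falls off the work surface, if the arm or the gripper's body presses on something with over 40 N, if the wrist force passes 120 N, or if a joint passes its speed limit or range.

ROBOT

A 6-joint arm with a two-finger parallel gripper is mounted at the origin on the work surface. World frame = base frame: x ahead of the robot, y to its left, z up, the work surface at z = 0. Lengths are in mm, angles in rad, forces in N, time in s.
With the tool pointing down it reaches from about 150 to 775 mm from the base axis. Payload 6.1 kg.
Tool frame: the origin (TCP) lies midway between the tips of the shut fingers; the grasp point (between the pads) lies 19 mm behind it; z points along the fingers, y is the line along which they close (so a half turn about z gives the same grasp; the last joint's range is limited). The gripper opens to 85 mm and grips with 20 to 120 N. Pads are 22 mm wide; open, the fingers measure 114 mm over their backs; the gripper's body (76 mm by 85 mm) begins 54 mm behind the grasp point. The pads swing forward as they close: fully open they stand 13 mm farther back than shut.
Start: joints at [1.16, 0.126, -0.04, 1.405, 0, 1.571], TCP at [209.647, 481.307, 231.295] pointing down, gripper open.
Joint ranges: [-2.72, 2.72], [-0.95, 1.95], [-1.27, 1.35], [-1.78, 2.02], [-1.46, 1.47], [-3.14, 3.14]. Speed limits (rad/s): [2.39, 2.39, 3.01, 3.14, 3.14, 3.14].

INTERFACE

Orientations are given as a unit quaternion [x, y, z, w].
In Python, from workcell import * gives the robot as it stands.
- The arm moves only by the tool apply_moves, never from a script. Its argument "moves" is a list of rows, each a list of 6 numbers: the shift along the tool's x, y, z in m, then the turn, a rotation vector about the tool's x, y, z in rad. In form: [[x, y, z, wx, wy, wz], ...]. A call has 1 to 8 rows; each row is the pose to reach, as a shift and turn from the pose commanded when the call began, along the tool's axes at that moment; what a row does not reach only later rows make up. A row lasts 1/10 s, in which the tool goes at most 50 mm and 8.59 degrees, less where a joint would pass 70% of its speed; a pose out of reach is approached as far as the arm can. A call with a gripper value outside its range is refused whole. "claw" is the opening, from 0 (shut) to 1 (fully open), set as the call begins (left out, the last holds). The fingers move at their own pace and stop on an object; "squeeze" is the grip in N (left out, the last holds). Time passes only in rows, so rows that repeat a pose let the fingers close. It gives the time, the measured TCP pose, the force, the opening and the grip force at its end, in the units of the state.
- observe(): the state, without advancing time (a new reading comes with each control period).
- read_camera(name): name is "scene" or "top"; returns the picture (400x640x3 uint8, red, green, blue); there is no depth.
- calibration(name): a dict with "intrinsics" (3x3 intrinsics, pixels), "xyz" and "orientation" of the camera in the world. Camera axes: x right, y down, z forward; pixel columns grow to the right and rows downward; lengths in mm; the calibration is good to about 2 mm. A picture is of the moment at which its call begins. calibration takes no time and is no camera call.
- hand_in(): hands the job in; it is judged then, once.
The state is a dict: "clock": time; "joints": joint angles; "qvel": joint speeds; "effort": joint torques, N m; "tool_pos": TCP position; "tool_rot": TCP orientation; "contact_force": force on the tool from outside, world axes, zero at the start; "wrist_torque": the same for the moment, N m; "width": opening from 0.0 (shut) to 1.0 (fully open); "grasp_force": force on a finger pad.
Only numpy, scipy, OpenCV 4.12 (cv2) and the standard library are available. Lean on these libraries where they do the work, as an engineer would, in place of code of your own. Each camera call takes 0.05 s, during which the arm holds its last target. There are 200 camera calls.

## Working session

There is one attempt and no reset: what is moved stays moved. The work goes in short steps, Python scripts to look and compute and a tool call to move; the robot and the scene stay as the last step left them, time stands still between calls to the robot, and variables do not carry over. Pictures are saved under pics/ and viewed, at most 10 in all, crops included, and the job is handed in when it is done.

Besides the shell and the picture viewer there is one more tool, called after "Call:" as name(argument=value, ...) on one line, values as JSON. apply_moves: Moves the arm, as the interface text tells. Its arguments: {"type":"object","properties":{"moves":{"type":"array","items":{"type":"array","items":{"type":"number"}}},"claw":{"type":"number"},"squeeze":{"type":"number"}},"required":["moves"]}

```bash
mkdir -p pics
python3 - <<'E'
from workcell import *
import cv2
for n in("scene","top"):
    cv2.imwrite(f"pics/{n}0.png",read_camera(n)[:,:,::-1]); print(n,calibration(n))
print(observe())
E
```

```text
scene {'intrinsics': array([[453.7232821 ,   0.        , 318.37092282],
       [  0.        , 453.7232821 , 199.52478183],
       [  0.        ,   0.        ,   1.        ]]), 'xyz': array([1262.39649742,  483.76968627,  621.6816646 ]), 'orientation': array([ 0.44773854,  0.74645955, -0.42628626, -0.24618765])}
top {'intrinsics': array([[455.37678805,   0.        , 316.63558021],
       [  0.        , 455.37678805, 202.27652159],
       [  0.        ,   0.        ,   1.        ]]), 'xyz': array([ 275.81471132,   58.67302094, 1330.40665353]), 'orientation': array([-0.69561093,  0.71334686, -0.05600994,  0.06422287])}
{'clock': 0.1, 'joints': array([ 1.15999662e+00,  1.26338091e-01, -4.05198484e-02,  1.40540022e+00,
       -2.18786985e-05,  1.57079795e+00]), 'qvel': array([-9.57674047e-05, -1.28920979e-03,  1.53901063e-03,  1.17273002e-03,
       -1.02635492e-03,  7.81171771e-05]), 'effort': array([ 1.66151302e-03, -4.36907279e+01,  3.53603411e+01,  1.38358906e-02,
       -7.20187336e-05, -4.62422463e-06]), 'tool_pos': array([209.51179378, 480.97624072, 230.59080687]), 'tool_rot': array([ 2.03959358e-01,  9.78979083e-01, -7.17783460e-04, -1.38366723e-04]), 'contact_force': array([-0.46539888, -0.30186714,  0.16384991]), 'wrist_torque': array([-0.0064877 ,  0.03636887, -0.05228974]), 'grasp_force': 0.0, 'width': 1.0007657057009665}
```

View pics/scene0.png

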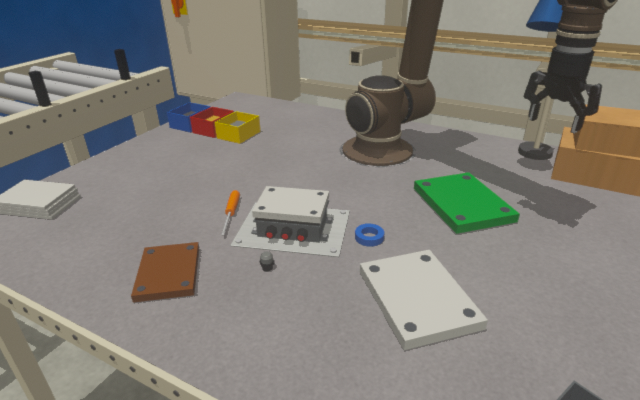

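View pics/top0.png

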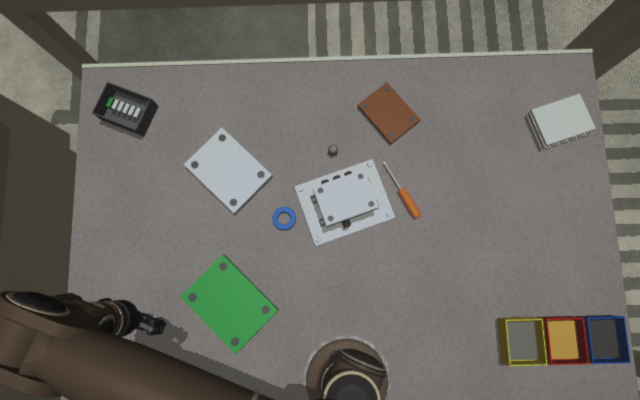

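The box with the light grey lid is at about (346,198) in the top view. The tape roll is at (284,218), the gland at (333,150) and the screwdriver at (403,190). The brown, green and larger light lids are decoys.

Run:
```python
import cv2
a=cv2.imread("pics/top0.png")[150:255,285:425]
cv2.imwrite("pics/c1.png",cv2.resize(a,None,fx=5.5,fy=5.5,interpolation=cv2.INTER_CUBIC))
```

```text
(no output)
```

View pics/c1.png

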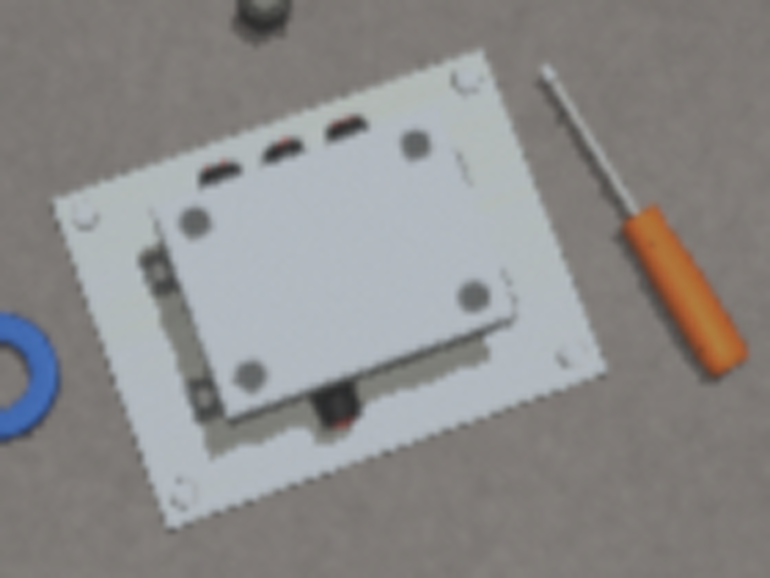

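The marks in the crop are at (195,222), (416,145), (474,297) and (250,376).

```bash
cat > h.py <<'E'
from workcell import *
import numpy as np
from scipy.spatial.transform import Rotation as R
def ray(n,uv,z):
    c=calibration(n);K=np.array(c["intrinsics"]);d=R.from_quat(c["orientation"]).apply(np.linalg.solve(K,[*uv,1]))
    o=np.array(c["xyz"]);return o+d*(z-o[2])/d[2]
E
python3 - <<'E'
from h import *
np.set_printoptions(precision=4,suppress=True)
P=np.array([ray("top",(285+(x+.5)/5.5-.5,150+(y+.5)/5.5-.5),78)[:2] for x,y in[(195,222),(416,145),(474,297),(250,376)]])
c=P.mean(0);print(P,c,[np.linalg.norm(P[i]-P[i-1]) for i in range(4)],[np.linalg.norm(P[i]-P[i-2]) for i in (2,3)])
M=np.array([[42,60],[42,-60],[-42,-60],[-42,60]])
a=np.angle(sum(((P-c)@[1,1j])*np.conj(M@[1,1j])));print("yaw",a)
Q=M@np.array([[np.cos(a),np.sin(a)],[-np.sin(a),np.cos(a)]])+c;print(Q)
s=observe();Rt=R.from_quat(s["tool_rot"]);print(Rt.as_matrix())
for q in Q: print(Rt.inv().apply(np.r_[q,110]-s["tool_pos"]))
c=calibration("scene");K=np.array(c["intrinsics"])
for q in Q:
    v=K@R.from_quat(c["orientation"]).inv().apply(np.r_[q,78]-c["xyz"]);print("scene px",v[:2]/v[2])
E
```

```text
[[526.0767  60.2704]
 [563.2129 -53.8153]
 [483.6011 -79.9658]
 [446.2045  34.5482]] [504.7738  -9.7406] [np.float64(83.91190833516265), np.float64(119.97759961415088), np.float64(83.796687019406), np.float64(120.46562034998561)] [np.float64(146.52768148122306), np.float64(146.62561307860733)]
yaw 0.31493917136081684
[[526.1225  60.3181]
 [563.2935 -53.7797]
 [483.4251 -79.7994]
 [446.254   34.2984]]
[[-0.9168  0.3993 -0.0006]
 [ 0.3993  0.9168 -0.0013]
 [-0.     -0.0015 -1.    ]]
[-458.2537 -259.0466  120.9796]
[-537.8965 -348.8075  121.1126]
[-475.0638 -404.5574  121.1927]
[-395.4211 -314.7965  121.0598]
scene px [312.7934 212.3418]
scene px [260.8082 207.7529]
scene px [270.8373 189.5605]
scene px [319.5991 193.5181]
```

Call:
apply_moves(claw=0, moves=[[-0.04,-0.023,0.006,0,0,0],[-0.08,-0.046,0.012,0,0,0],[-0.12,-0.069,0.018,0,0,0],[-0.16,-0.092,0.024,0,0,0],[-0.2,-0.115,0.03,0,0,0],[-0.24,-0.138,0.036,0,0,0],[-0.28,-0.161,0.042,0,0,0],[-0.32,-0.184,0.048,0,0,0]])

```text
clock: 0.9
tool_pos: [430.2, 183.0, 182.9]
tool_rot: [0.204, 0.979, -0.0, -0.0]
contact_force: [1.0, 1.8, -0.1]
width: -0.002
grasp_force: 0.0
```

Call:
apply_moves(moves=[[-0.04,-0.022,0.01,0,0,0],[-0.08,-0.044,0.02,0,0,0],[-0.12,-0.065,0.03,0,0,0],[-0.138,-0.075,0.045,0,0,0],[-0.138,-0.075,0.06,0,0,0],[-0.138,-0.075,0.06,0,0,0],[-0.138,-0.075,0.06,0,0,0]])

```text
clock: 1.6
tool_pos: [525.6, 61.0, 123.1]
tool_rot: [0.204, 0.979, -0.0, -0.001]
contact_force: [0.2, 0.6, 0.5]
width: -0.0
grasp_force: 0.0
```

Call:
apply_moves(moves=[[0,0,0.015,0,0,0],[0,0,0.03,0,0,0],[0,0,0.038,0,0,0],[0,0,0.041,0,0,0],[0,0,0.043,0,0,0],[0,0,0.045,0,0,0],[0,0,0.045,0,0,0]])

```text
clock: 2.3
tool_pos: [526.3, 61.0, 78.6]
tool_rot: [0.204, 0.979, 0.0, 0.0]
contact_force: [-1.1, -0.0, 0.4]
width: 0.002
grasp_force: 0.0
```

Call:
apply_moves(moves=[[0,0,0.001,0,0,0],[0,0,0.002,0,0,0],[0,0,0.003,0,0,0],[0,0,0.003,0,0,0]])

```text
clock: 2.7
tool_pos: [526.7, 61.1, 76.4]
tool_rot: [0.204, 0.979, 0.0, 0.001]
contact_force: [-0.7, 0.6, 5.4]
width: 0.002
grasp_force: 3.1
```

Call:
apply_moves(moves=[[0,0,0.001,0,0,0],[0,0,0.002,0,0,0],[0,0,0.003,0,0,0],[0,0,0.003,0,0,0]])

```text
clock: 3.1
tool_pos: [525.9, 60.9, 72.0]
tool_rot: [0.204, 0.979, -0.0, -0.0]
contact_force: [0.1, -0.0, 0.6]
width: 0.0
grasp_force: 0.0
```

Call:
apply_moves(moves=[[0,0,0.001,0,0,0],[0,0,0.002,0,0,0],[0,0,0.002,0,0,0]])

```text
clock: 3.4
tool_pos: [526.0, 60.9, 71.0]
tool_rot: [0.204, 0.979, -0.0, 0.0]
contact_force: [-3.5, -1.1, 7.5]
width: 0.003
grasp_force: 3.7
```

Call:
apply_moves(moves=[[0,0,0.001,0,0,0],[0,0,0.001,0,0,0]])

```text
clock: 3.6
tool_pos: [526.1, 60.9, 70.9]
tool_rot: [0.204, 0.979, 0.0, 0.0]
contact_force: [-4.5, -1.7, 13.5]
width: 0.0
grasp_force: 6.6
```

Call:
apply_moves(moves=[[0,0,-0.015,0,0,0],[0,0,-0.035,0,0,0],[0.02,-0.018,-0.035,0,0,0],[0.042,-0.037,-0.035,0,0,0],[0.063,-0.056,-0.03,0,0,0],[0.063,-0.056,-0.02,0,0,0],[0.063,-0.056,-0.014,0,0,0],[0.063,-0.056,-0.014,0,0,0]])

```text
clock: 4.4
tool_pos: [446.2, 34.9, 82.3]
tool_rot: [0.204, 0.979, -0.0, -0.0]
contact_force: [-1.0, -0.1, 0.7]
width: 0.001
grasp_force: 0.0
```

Call:
apply_moves(moves=[[0,0,0.002,0,0,0],[0,0,0.004,0,0,0],[0,0,0.005,0,0,0],[0,0,0.006,0,0,0],[0,0,0.007,0,0,0],[0,0,0.008,0,0,0],[0,0,0.008,0,0,0]])

```text
clock: 5.1
tool_pos: [446.2, 34.8, 75.9]
tool_rot: [0.204, 0.979, 0.0, 0.0]
contact_force: [-2.6, -0.2, 5.4]
width: 0.003
grasp_force: 2.5
```

Call:
apply_moves(moves=[[0,0,0.001,0,0,0],[0,0,0.002,0,0,0],[0,0,0.003,0,0,0],[0,0,0.004,0,0,0],[0,0,0.004,0,0,0]])

```text
clock: 5.6
tool_pos: [445.9, 34.8, 71.1]
tool_rot: [0.204, 0.979, -0.0, -0.0]
contact_force: [-0.3, 0.0, -0.3]
width: 0.004
grasp_force: 0.1
```

Call:
apply_moves(moves=[[0,0,0.001,0,0,0],[0,0,0.002,0,0,0],[0,0,0.002,0,0,0]])

```text
clock: 5.9
tool_pos: [446.0, 34.7, 70.6]
tool_rot: [0.204, 0.979, 0.0, 0.0]
contact_force: [-4.7, -0.1, 12.4]
width: 0.001
grasp_force: 6.4
```

Call:
apply_moves(moves=[[0,0,-0.02,0,0,0],[-0.02,-0.022,-0.035,0,0,0],[-0.04,-0.045,-0.035,0,0,0],[-0.06,-0.067,-0.035,0,0,0],[-0.08,-0.09,-0.03,0,0,0],[-0.08,-0.09,-0.02,0,0,0],[-0.08,-0.09,-0.014,0,0,0],[-0.08,-0.09,-0.014,0,0,0]])

```text
clock: 6.7
tool_pos: [482.2, -78.9, 81.9]
tool_rot: [0.204, 0.979, 0.0, -0.001]
contact_force: [-0.8, 0.2, -0.4]
width: -0.0
grasp_force: 0.0
```

Call:
apply_moves(moves=[[0,0,0.002,0,0,0],[0,0,0.004,0,0,0],[0,0,0.005,0,0,0],[0,0,0.006,0,0,0],[0,0,0.007,0,0,0],[0,0,0.008,0,0,0],[0,0,0.008,0,0,0]])

```text
clock: 7.4
tool_pos: [483.7, -79.6, 76.2]
tool_rot: [0.204, 0.979, 0.0, 0.001]
contact_force: [-1.9, 0.9, 7.6]
width: -0.001
grasp_force: 3.5
```

Call:
apply_moves(moves=[[0,0,0.001,0,0,0],[0,0,0.002,0,0,0],[0,0,0.003,0,0,0],[0,0,0.004,0,0,0],[0,0,0.004,0,0,0]])

```text
clock: 7.9
tool_pos: [483.6, -79.8, 71.5]
tool_rot: [0.204, 0.979, -0.0, 0.0]
contact_force: [-0.9, -0.3, 4.1]
width: 0.003
grasp_force: 1.6
```

Call:
apply_moves(moves=[[0,0,0.001,0,0,0],[0,0,0.002,0,0,0],[0,0,0.002,0,0,0]])

```text
clock: 8.2
tool_pos: [483.7, -79.8, 71.0]
tool_rot: [0.204, 0.979, -0.0, 0.001]
contact_force: [-5.0, 0.5, 15.3]
width: 0.005
grasp_force: 7.6
```

Call:
apply_moves(moves=[[0,0,-0.02,0,0,0],[0,0,-0.035,0,0,0],[-0.02,0.018,-0.035,0,0,0],[-0.042,0.037,-0.035,0,0,0],[-0.063,0.056,-0.03,0,0,0],[-0.063,0.056,-0.02,0,0,0],[-0.063,0.056,-0.014,0,0,0],[-0.063,0.056,-0.014,0,0,0]])

```text
clock: 9.0
tool_pos: [561.6, -53.6, 81.6]
tool_rot: [0.204, 0.979, -0.0, -0.002]
contact_force: [0.3, -0.0, -0.4]
width: -0.001
grasp_force: 0.0
```

Call:
apply_moves(moves=[[0,0,0.002,0,0,0],[0,0,0.004,0,0,0],[0,0,0.005,0,0,0],[0,0,0.006,0,0,0],[0,0,0.007,0,0,0],[0,0,0.008,0,0,0],[0,0,0.008,0,0,0]])

```text
clock: 9.7
tool_pos: [563.7, -53.6, 76.1]
tool_rot: [0.204, 0.979, -0.0, 0.0]
contact_force: [-1.9, 0.1, 5.3]
width: -0.001
grasp_force: 2.5
```

Call:
apply_moves(moves=[[0,0,0.001,0,0,0],[0,0,0.002,0,0,0],[0,0,0.003,0,0,0],[0,0,0.004,0,0,0],[0,0,0.004,0,0,0]])

```text
clock: 10.2
tool_pos: [563.3, -53.5, 70.9]
tool_rot: [0.204, 0.979, -0.0, -0.0]
contact_force: [0.3, -0.6, 0.2]
width: 0.002
grasp_force: 0.0
```

Call:
apply_moves(moves=[[0,0,0.001,0,0,0],[0,0,0.002,0,0,0],[0,0,0.002,0,0,0]])

```text
clock: 10.5
tool_pos: [563.4, -53.5, 70.0]
tool_rot: [0.204, 0.979, 0.0, 0.0]
contact_force: [-2.6, 0.7, 7.0]
width: -0.003
grasp_force: 3.4
```

Call:
apply_moves(moves=[[0,0,-0.02,0,0,0],[0,0,-0.06,0,0,0],[0,0,-0.1,0,0,0],[0.03,0.02,-0.13,0,0,0],[0.06,0.05,-0.15,0,0,0],[0.09,0.08,-0.15,0,0,0],[0.12,0.11,-0.15,0,0,0],[0.15,0.14,-0.15,0,0,0]])

```text
clock: 11.3
tool_pos: [481.2, 136.1, 219.5]
tool_rot: [0.204, 0.979, 0.0, 0.0]
contact_force: [0.0, -0.0, -0.4]
width: 0.002
grasp_force: 0.0
```

Call:
apply_moves(moves=[[0.02,0.04,0,0,0,0],[0.04,0.08,0,0,0,0],[0.06,0.12,0,0,0,0],[0.08,0.16,0,0,0,0],[0.09,0.19,0,0,0,0],[0.09,0.19,0,0,0,0],[0.09,0.19,0,0,0,0],[0.09,0.19,0,0,0,0]])

```text
clock: 12.1
tool_pos: [475.2, 343.9, 219.2]
tool_rot: [0.204, 0.979, -0.0, -0.0]
contact_force: [0.1, -0.4, -0.1]
width: -0.0
grasp_force: 0.0
```

Run:
```python
from workcell import *
import cv2,numpy as np
s=read_camera("scene")[:,:,::-1];t=read_camera("top")[:,:,::-1]
f=lambda a:cv2.resize(a,(780,290),interpolation=cv2.INTER_CUBIC)
old=cv2.imread("pics/scene0.png")
cv2.imwrite("pics/s1.png",np.vstack([cv2.resize(np.hstack([x[170:280,210:390] for x in(old,s)]),(792,242),interpolation=cv2.INTER_CUBIC),
 cv2.resize(np.hstack([x[130:260,260:440] for x in(cv2.imread("pics/top0.png"),t)]),(792,286),interpolation=cv2.INTER_CUBIC)]))
```

```text
(no output)
```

View pics/s1.png

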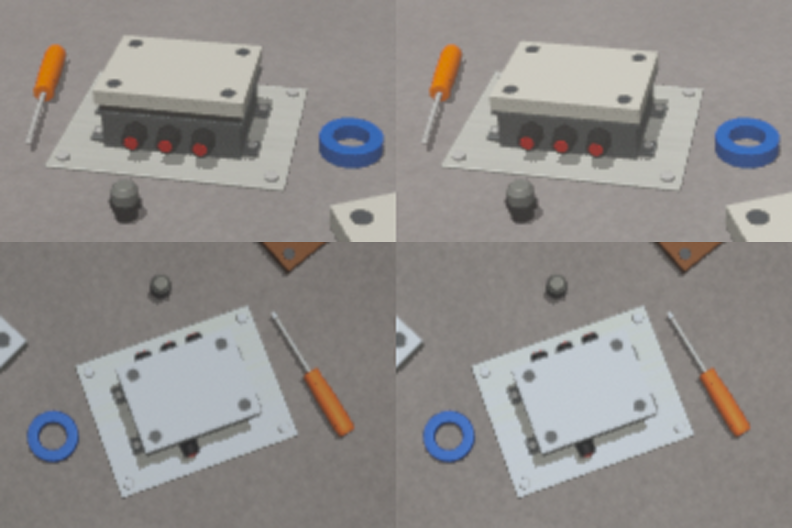

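The right-hand (after) views show the lid level and lower, with the black band nearly gone all round. The screwdriver, gland and tape roll have not moved.

```bash
python3 -c "from workcell import *; print(hand_in())"
```

```text
the job is handed in; nothing more can be done
None
```

I pressed all four corners down until they clicked (tip heights 70–71 mm). The after pictures show the lid flush and the screwdriver, spare gland and tape roll unmoved. I handed the job in at about 12 s; it returned no verdict.

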